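Switch on the supply under the red guard

ROBOT

A 6-joint arm with a two-finger parallel gripper is mounted at the origin on the work surface. World frame = base frame: x ahead of the robot, y to its left, z up, the work surface at z = 0. Lengths are in mm, angles in rad, forces in N, time in s.
With the tool pointing down it reaches from about 225 to 725 mm from the base axis. Payload 3.1 kg.
Tool frame: the origin (TCP) lies midway between the tips of the shut fingers; the grasp point (between the pads) lies 19 mm behind it; z points along the fingers, y is the line along which they close (so a half turn about z gives the same grasp; the last joint's range is limited). The gripper opens to 85 mm and grips with 20 to 120 N. Pads are 22 mm wide; open, the fingers measure 114 mm over their backs; the gripper's body (76 mm by 85 mm) begins 54 mm behind the grasp point. The pads swing forward as they close: fully open they stand 13 mm farther back than shut.
Start: joints at [-0.128, 0.048, 0.099, 1.622, 0, 1.443], TCP at [524.993, -0.012, 231.312] pointing down, gripper open.
Joint ranges: [-2.91, 2.91], [-0.99, 1.94], [-1.21, 1.42], [-2.12, 2.29], [-1.49, 1.47], [-3.14, 3.14]. Speed limits (rad/s): [2.79, 2.79, 3.14, 3.14, 3.14, 3.14].

INTERFACE

Orientations are given as [roll, pitch, yaw] about the fixed x, y, z axes, in that order (R = Rz(yaw) Ry(pitch) Rx(roll)).
In Python, from cell import bot gives the robot as it stands. The module is installed in compiled form; this text tells all that it offers.
- The arm moves only by the tool servo_tool, never from a script. Its argument "increments" is a list of rows, each a list of 7 numbers: the opening, from -1 (shut) to 1 (fully open), then the shift along the tool's x, y, z each as a share of 0.075 m, from -1 to 1, then the turn, a rotation vector about the tool's x, y, z each as a share of 180 degrees, from -1 to 1. A call has 1 to 10 rows; each row shifts and turns the commanded pose from where the row before left it, along the tool's axes as they then stand; what a row does not reach is not made up. A row lasts 1/8 s, in which the tool goes at most 62.5 mm and 10.7 degrees, less where a joint would pass 70% of its speed; a pose out of reach is approached as far as the arm can. A call with a number of a shift or a turn outside -1 to 1 is refused whole. A call with a gripper value outside its range is refused whole. The fingers move at their own pace and stop on an object; "squeeze" is the grip in N (left out, the last holds). Time passes only in rows, so rows that do not move let the fingers close. It gives the time, the measured TCP pose, the force, the opening and the grip force at its end, in the units of the state.
- bot.sense(): the state, without advancing time (a new reading comes with each control period).
- bot.snapshot(name): name is "scene" or "side" or "wrist"; returns a dict with "img" (384x512x3 uint8, blue, green, red), "range_z" (384x512 float32, mm along the optical axis (not along the pixel's ray), 0 where there is no reading), "K" (3x3 intrinsics, pixels), "dist" ([k1, k2, p1, p2, k3] as OpenCV has them; the pictures are not rectified), "R" (3x3) and "t" (3): a world point X has camera coordinates R X + t. Camera axes: x right, y down, z forward; pixel columns grow to the right and rows downward; lengths in mm; the calibration is good to about 2 mm. A picture is of the moment at which its call begins.
- bot.close_job(): hands the job in; it is judged then, once.
The state is a dict: "time": time; "joints": joint angles; "dq": joint speeds; "effort": joint torques, N m; "eef_pos": TCP position; "orientation": TCP orientation; "wrist_force": force on the tool from outside, world axes, zero at the start; "torque": the same for the moment, N m; "width": finger opening in mm; "finger_force": force on a finger pad.
Only numpy, scipy, OpenCV 4.12 (cv2) and the standard library are available. Lean on these libraries where they do the work, as an engineer would, in place of code of your own. Each camera call takes 0.05 s, during which the arm holds its last target. There are 200 camera calls.

TASK

Switch on the motor supply: tilt a finger in under the lip of the red guard and lift the guard with it, and with the guard resting on the finger flip the toggle beneath it fully over, away from you towards the guard's hinge, then draw the finger back out and let the guard drop shut over the toggle. Work gently with the fingers from outside, pinching and picking up nothing; leave the switch under the yellow guard and everything else on the bench as they are.

Things in the scene. Friction and masses are not known exactly. Their poses are not given: they have to be found in the camera images.
- red_station: grey switch box with a black top, 140 x 110 x 50 mm (along its x, y, z), screwed to the bench, carrying the red guard; origin at the centre of its underside, z up, its x axis points away from the robot (turned up to about 0.25 rad), from the guard's free front towards the guard's hinge. Flat top at z = 50 mm. Along its side edges only low studs, 12 mm high.
- yellow_station: grey switch box with a black top, 140 x 110 x 50 mm (along its x, y, z), screwed to the bench, carrying the yellow guard; origin at the centre of its underside, z up, its x axis points away from the robot (turned up to about 0.25 rad), from the guard's free front towards the guard's hinge. Flat top at z = 50 mm. Along its side edges only low studs, 12 mm high.
- red_guard (a joint): angle of the translucent red guard over the toggle, rad: 0 shut, grows as its front swings up and back, stop at 1.4. A light spring and its weight (about 40 g) always shut it, it never stays up; under 1 N below the lip lifts it. Lift it from below the lip with a fingertip tilted forward: a plumb finger pushed level against its front rubs and jams. Raised, it leans on the finger and slides along it
- red_guard_hinge (a point): middle of the red guard's hinge line, along station y at station x = +30 mm, z = 50 mm. Hood 54 mm wide (y), 3 mm walls; top 96 mm above the bench. Its front wall (station x = -26 mm) and sides end 80 mm above the bench, open below; only within 12 mm of the hinge do the sides reach down to the box
- red_guard_lip (a point): middle of the lower front edge of the red guard's lip, a 3 mm ledge over its full width that juts out 8 mm to the front; shut, at station x = -34 mm, 80 mm above the bench, so 30 mm free above the box's top
- red_toggle (a joint): angle of the toggle under the red guard, rad: 0 to 0.06 off at the start (leaning 0.35 rad to the robot, station -x), 0.7 fully on (leaning 0.35 rad away, to the guard's hinge). Stays where left (friction, about 1 N at the tip). Pivot along y at station x = 0, z = 50 mm; steel stem 7 mm thick, 36 mm from pivot to ball centre
- red_toggle_tip (a point): centre of the white 13 mm ball at the end of the toggle under the red guard, about 84 mm above the bench in both end positions
- yellow_guard (a joint): angle of the translucent yellow guard on the other switch box, same make as the red one, rad, 0 shut
- yellow_toggle (a joint): angle of the toggle lever under the yellow guard, rad; same make as the red one
- screwdriver: screwdriver with yellow handle, 190 mm, lying on the bench across the robot's front; origin near its middle underneath
- tape: blue roll of tape, 64 mm across, 18 mm high, lying flat; origin under its centre
- breaker: white circuit breaker with blue rocker, 75 x 36 x 76 mm; origin under its centre
- meter: orange hand multimeter lying flat, 180 x 85 x 36 mm; origin under its centre
- contactor: grey and black contactor, 75 x 60 x 80 mm; origin under its centre
- motor: small grey electric motor, about 120 x 220 x 153 mm, 4.5 kg; origin under its centre
- screw_tray: green tray with three compartments, 130 x 170 x 35 mm; origin under its centre

How it is judged:
By the outcome, as a careful person would: the job done as asked, in the order asked, and still so for the second after the job is handed in, with the robot touching nothing.
It also fails if it takes over 40 s, if anything falls off the work surface, if the arm or the gripper's body presses on something with over 40 N, if the wrist force passes 120 N, or if a joint passes its speed limit or range.

## Working session

There is one attempt and no reset: what is moved stays moved. The work goes in short steps, Python scripts to look and compute and a tool call to move; the robot and the scene stay as the last step left them, time stands still between calls to the robot, and variables do not carry over. Pictures are saved under pics/ and viewed, at most 10 in all, crops included, and the job is handed in when it is done.

Besides the shell and the picture viewer there is one more tool, called after "Emit:" as name(argument=value, ...), one argument or row to a line, values as JSON. servo_tool: Moves the arm, as the interface text tells. Shift numbers are shares of 0.075 m and turn numbers shares of 180 degrees, none past 1 either way. Its arguments: {"type":"object","properties":{"increments":{"type":"array"},"squeeze":{"type":"number"}},"required":["increments"]}

```bash
mkdir -p pics
cat > h.py <<'E'
import numpy as np, cv2
from cell import bot
from scipy.spatial.transform import Rotation as Ro
def cloud(s):
    z=s["range_z"];h,w=z.shape
    u,v=np.meshgrid(np.arange(w),np.arange(h))
    p=cv2.undistortPoints(np.stack([u,v],-1).reshape(-1,1,2).astype(np.float64),np.array(s["K"]),np.array(s["dist"])).reshape(h,w,2)
    c=np.dstack([p*z[...,None],z])
    X=(c-np.array(s["t"]))@np.array(s["R"])
    X[z<=0]=np.nan
    return X
E
python3 - <<'E'
from h import *
print(bot.sense())
a=[]
for n in ["scene","side"]:
    s=bot.snapshot(n); cv2.imwrite(f"pics/{n}0.png",s["img"]); np.savez(f"{n}0.npz",**s)
    X=cloud(s); hsv=cv2.cvtColor(s["img"],cv2.COLOR_BGR2HSV)
    H,S,V=cv2.split(hsv)
    m=((H<8)|(H>172))&(S>110)&(V>60)
    k,l,st,ce=cv2.connectedComponentsWithStats(m.astype(np.uint8))
    for i in range(1,k):
        if st[i,4]>100: print(n,st[i],np.nanmedian(X[l==i],0),np.nanmin(X[l==i],0),np.nanmax(X[l==i],0))
    print(n,-s["R"].T@s["t"])
E
```

```text
{'time': 0.0, 'joints': array([-1.27774253e-01,  4.87419388e-02,  9.75938124e-02,  1.62198026e+00,
       -1.83577783e-05,  1.44297743e+00]), 'dq': array([ 0.00043743,  0.00160916, -0.00114274,  0.0005042 ,  0.00018531,
       -0.00094837]), 'effort': array([ 2.96208136e-04, -3.38780022e+01,  3.20016932e+01,  2.03766406e-02,
       -2.11149008e-04,  6.20949692e-06]), 'eef_pos': array([5.24396521e+02, 7.26028961e-02, 2.30119709e+02]), 'orientation': array([-3.13927727e+00, -2.79062669e-04,  1.57084067e+00]), 'wrist_force': array([ 0.48726245, -0.19653216,  1.44673709]), 'torque': array([-0.01541055, -0.04643143,  0.00338804]), 'finger_force': 0.0, 'width': 85.3050614933616}
scene [288 179  27  26 338] [582.10969095 154.02779181  95.35487318] [4.36437384e+02 1.24712884e+02 3.66441665e-01] [612.65281146 246.76718555 101.37276975]
scene [ 51 291  11  15 127] [ 760.93055355 -538.54045333   99.75495087] [ 733.75559539 -546.52203237   42.98318688] [ 770.94809507 -530.44388119  110.1658157 ]
scene [1511.36214477 -320.82798837  913.19007153]
side [217 209  32  25 525] [574.28243593 162.3256255   95.11857723] [540.69055561 103.85539551  47.76943632] [628.02024614 189.40206812 101.42854412]
side [ 193.87030233  792.39876881 1020.4858136 ]
```

View pics/scene0.png

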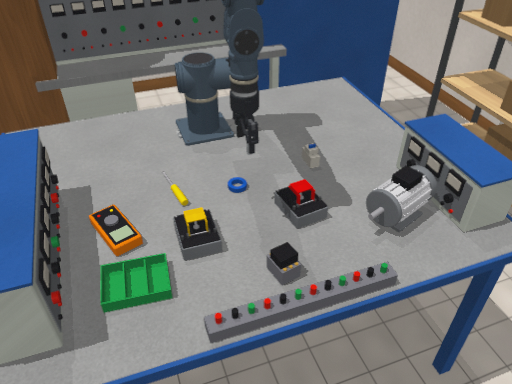

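View pics/side0.png

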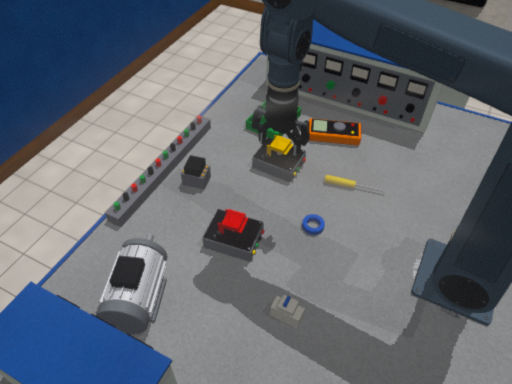

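The scene view shows the red station at about (301,200) px with the red guard at (301,190), the breaker at (312,155) and the tape at (237,184). In the side view the red guard is at (233,221) and the breaker at (287,310).

```bash
python3 - <<'E'
from h import *
for n in ["scene","side"]:
    s=dict(np.load(f"{n}0.npz")); X=cloud(s)
    hsv=cv2.cvtColor(s["img"],cv2.COLOR_BGR2HSV).astype(int);H,S,V=[hsv[...,i] for i in range(3)]
    near=np.hypot(X[...,0]-590,X[...,1]-155)<110
    red=((H<8)|(H>172))&(S>110)
    top=near&(abs(X[...,2]-50)<5)&~red
    tg=near&red&(X[...,2]>89)&(X[...,2]<104)
    for nm,m in (("top",top),("guardtop",tg)):
        P=X[m]; k=P[:,:2].astype(np.float32)
        k=k[np.linalg.norm(k-np.median(k,0),axis=1)<95]
        print(n,nm,len(k),cv2.minAreaRect(k),np.median(P[:,2]), k.mean(0))
    for nm,c in (("breaker",(450,250)),):
        m=(np.hypot(X[...,0]-c[0],X[...,1]-c[1])<90)&(X[...,2]>60)&(X[...,2]<90)
        print(nm,X[m].min(0),X[m].max(0))
    # outlines of station top face: robust, image edges -> ray on plane z=50
    cv2.imwrite(f"pics/{n}_crop.png",cv2.resize(s["img"][150:270,170:360] if n=="side" else s["img"][150:240,250:350],None,fx=4,fy=4,interpolation=2))
E
python3 -c "
import cv2,numpy as np
a=cv2.imread('pics/scene_crop.png');b=cv2.imread('pics/side_crop.png')[:, :400]
h=max(a.shape[0],b.shape[0]);o=np.zeros((h,800,3),np.uint8);o[:a.shape[0],:400]=a;o[:b.shape[0],400:]=b;cv2.imwrite('pics/both.png',o)"
```

```text
scene top 736 ((579.0608520507812, 154.78941345214844), (142.87130737304688, 108.4190902709961), 7.836976051330566) 51.06476822404713 [594.44403 146.99928]
scene guardtop 219 ((579.0694580078125, 155.75607299804688), (57.94593048095703, 59.285850524902344), 5.448603630065918) 96.979816837862 [577.1601  154.31143]
breaker [366.85141021 279.18577286  62.52772604] [371.78176043 292.40410231  67.12467296]
side top 1075 ((576.780517578125, 159.37657165527344), (138.87887573242188, 111.82642364501953), 7.247820854187012) 50.99697390787999 [566.20087 170.95702]
side guardtop 344 ((580.388671875, 158.14389038085938), (58.363319396972656, 58.560455322265625), 7.293551445007324) 96.89672976168629 [575.70917 159.45233]
breaker [369.09704396 280.77412112  62.92867594] [370.10100403 289.88195109  66.17523556]
```

View pics/both.png

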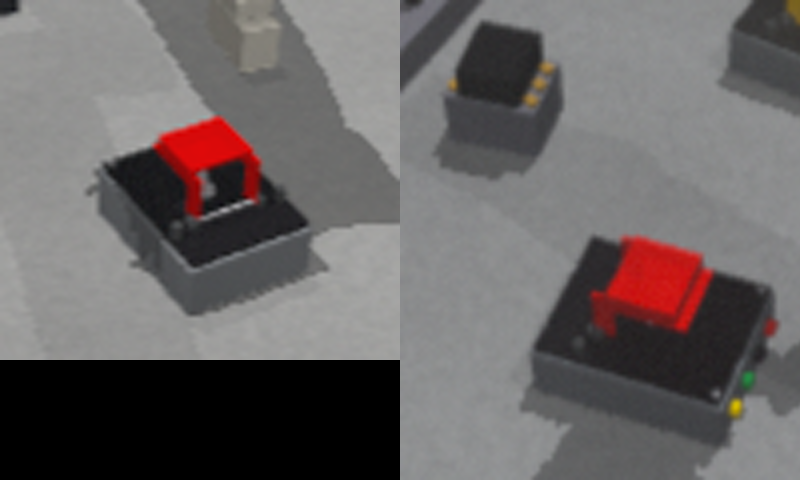

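The station measures at about (578,157), yaw about 7.5°, and the sizes and heights match the given ones. Next I shut the fingers and start the turn, so that the finger line lies across the station.

Emit:
servo_tool(
  increments=[
    [-1, 0, 0, 0, 0, 0, 0.05],
    [-1, 0, 0, 0, 0, 0, 0.05],
  ],
  squeeze=20,
)

```text
time: 0.35
eef_pos: [524.6, 0.0, 230.6]
orientation: [-3.14, 0.0, 1.251]
wrist_force: [0.3, -0.3, 0.7]
width: 51.1
finger_force: 0.0
```

```bash
cat >> h.py <<'E'
C=np.array([578,157,0.]);YAW=0.131
Rs=Ro.from_euler('z',YAW).as_matrix()
def st(): 
    s=bot.sense();R=Ro.from_euler('xyz',s["orientation"]).as_matrix();p=s["eef_pos"]
    return s,R,p
def go(x,z,deg,y=0):
    """station-frame target of the tip's front corner, tilt deg: print needed turn and shift in units"""
    s,R,p=st();f=np.radians(deg)
    T=Rs@np.array([[np.cos(f),0,np.sin(f)],[0,-1,0],[np.sin(f),0,-np.cos(f)]])
    turn=Ro.from_matrix(R.T@T).as_rotvec()/np.pi
    tgt=C+Rs@(np.array([x,y,z])-11*np.array([np.cos(f),0,np.sin(f)]))
    print("turn",turn.round(4),"shift(after turn)",(T.T@(tgt-p)/75).round(3),"shift(now axes)",(R.T@(tgt-p)/75).round(3))
def rep():
    s,R,p=st();q=Rs.T@(p-C);c=q+Rs.T@R[:,0]*11
    d=Rs.T@R[:,2]
    print("t",round(s["time"],2),"corner st",c.round(1),"tilt",np.degrees(np.arctan2(d[0],-d[2])).round(1),"d",d.round(3),"F st",(Rs.T@s["wrist_force"]).round(2),"j",s["joints"].round(2),"w",round(s["width"],1))
E
python3 -c "
from h import *
rep();go(-75,110,35)"
```

```text
t 0.35 corner st [ -68.6 -138.8  230.6] tilt -0.1 d [-0.001  0.    -1.   ] F st [ 0.22 -0.28  0.73] j [-0.13  0.05  0.1   1.62 -0.    1.76] w 51.1
turn [-0.1091  0.1738  0.3449] shift(after turn) [-1.086 -1.982  1.305] shift(now axes) [ 1.724 -0.987  1.693]
```

Joint 6 would reach its limit in that direction, so I use the other half turn.

```bash
sed -i 's/T=Rs@np.array(\[\[np.cos(f),0,np.sin(f)\],\[0,-1,0\],\[np.sin(f),0,-np.cos(f)\]\])/T=Rs@np.array([[-np.cos(f),0,np.sin(f)],[0,1,0],[-np.sin(f),0,-np.cos(f)]])/; s/c=q+Rs/c=q-Rs/' h.py
python3 -c "
from h import *
rep();go(-75,110,0);go(-75,110,35)"
```

```text
t 0.35 corner st [ -78.2 -158.6  230.6] tilt -0.1 d [-0.001  0.    -1.   ] F st [ 0.22 -0.28  0.73] j [-0.13  0.05  0.1   1.62 -0.    1.76] w 51.1
turn [-4.000e-04 -4.000e-04 -6.433e-01] shift(after turn) [0.168 1.982 1.607] shift(now axes) [ 1.712 -1.011  1.608]
turn [-0.1959 -0.123  -0.62  ] shift(after turn) [1.086 1.982 1.305] shift(now axes) [ 1.724 -0.987  1.693]
```

Emit:
servo_tool(
  increments=[
    [-1, 0, 0, 0, 0, 0, -0.055],
    [-1, 0, 0, 0, 0, 0, -0.055],
    [-1, 0, 0, 0, 0, 0, -0.055],
    [-1, 0, 0, 0, 0, 0, -0.055],
    [-1, 0, 0, 0, 0, 0, -0.055],
    [-1, 0, 0, 0, 0, 0, -0.055],
    [-1, 0, 0, 0, 0, 0, -0.055],
    [-1, 0, 0, 0, 0, 0, -0.055],
    [-1, 0, 0, 0, 0, 0, -0.055],
    [-1, 0, 0, 0, 0, 0, -0.055],
  ],
)

```text
time: 1.6
eef_pos: [524.6, 0.0, 230.6]
orientation: [-3.142, -0.001, 2.99]
wrist_force: [0.2, -0.3, 0.1]
width: -0.0
finger_force: 0.0
```

Emit:
servo_tool(
  increments=[
    [-1, 0, 0.2, 0, 0, 0, -0.047],
    [-1, 0, 0.3, 0, 0, 0, -0.047],
    [-1, 0, 0.4, 0, 0, 0, 0],
    [-1, 0, 0.4, 0, 0, 0, 0],
    [-1, 0, 0.4, 0, 0, 0, 0],
    [-1, 0, 0.2, 0, 0, 0, 0],
    [-1, 0, 0, 0, 0, 0, 0],
  ],
)

```text
time: 2.48
eef_pos: [512.8, 141.7, 230.9]
orientation: [-3.141, -0.001, -3.002]
wrist_force: [0.8, -0.5, 0.2]
width: 0.3
finger_force: 0.0
```

```bash
python3 -c "
from h import *
rep();go(-75,110,35)"
```

```text
t 2.48 corner st [-55.6  -6.5 230.9] tilt -0.0 d [-0.001 -0.    -1.   ] F st [ 0.71 -0.57  0.21] j [ 0.14  0.07  0.12  1.62 -0.    0.  ] w 0.3
turn [ 0.0007 -0.1947  0.0028] shift(after turn) [1.163 0.088 1.256] shift(now axes) [0.23  0.091 1.696]
```

Emit:
servo_tool(
  increments=[
    [-1, 0, 0.088, 0, 0, -0.049, 0.003],
    [-1, 0, 0, 0, 0, -0.049, 0],
    [-1, 0, 0, 0, 0, -0.049, 0],
    [-1, 0, 0, 0, 0, -0.048, 0],
    [-1, 0.4, 0, 0.3, 0, 0, 0],
    [-1, 0.4, 0, 0.4, 0, 0, 0],
    [-1, 0.36, 0, 0.4, 0, 0, 0],
    [-1, 0, 0, 0.15, 0, 0, 0],
    [-1, 0, 0, 0, 0, 0, 0],
  ],
)

```text
time: 3.6
eef_pos: [496.1, 145.1, 105.3]
orientation: [3.141, 0.614, -3.014]
wrist_force: [-0.4, -0.2, 1.1]
width: -0.0
finger_force: 0.0
```

Run:
```python
from h import *
rep()
for x,z in ((-48,72),(-30,73),(-25,86)): go(x,z,35)
s=bot.snapshot("side");a=s["img"];b=bot.snapshot("wrist");c=b["img"]
o=np.zeros((384,800,3),np.uint8)
o[:,:400]=cv2.resize(a[170:266,190:290],(400,384),interpolation=2);o[:300,400:]=cv2.resize(c,(400,300));cv2.imwrite("pics/a.png",o)
```

```text
t 3.6 corner st [-73.8  -1.1 111.6] tilt 35.2 d [ 0.576 -0.002 -0.818] F st [-0.44 -0.19  1.14] j [ 0.17 -0.64 -0.84  0.75 -0.02  0.03] w -0.0
turn [-0.0005  0.0008 -0.001 ] shift(after turn) [0.021 0.014 0.63 ] shift(now axes) [0.023 0.015 0.629]
turn [-0.0005  0.0008 -0.001 ] shift(after turn) [-0.183  0.014  0.756] shift(now axes) [-0.181  0.016  0.757]
turn [-0.0005  0.0008 -0.001 ] shift(after turn) [-0.337  0.014  0.653] shift(now axes) [-0.335  0.017  0.653]
```

View pics/a.png

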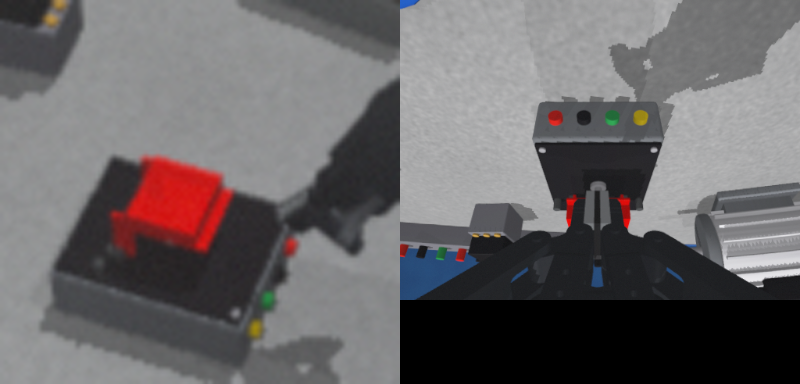

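The wrist view shows the fingertips centred between the guard's sides, at about (598,190) px. In the side view the tip stands in front of the lip. Now I go under the lip.

Emit:
servo_tool(
  increments=[
    [-1, 0.02, 0.015, 0.16, 0, 0, 0],
    [-1, 0, 0, 0.2, 0, 0, 0],
    [-1, 0, 0, 0.17, 0, 0, 0],
    [-1, 0, 0, 0.1, 0, 0, 0],
    [-1, -0.05, 0, 0.03, 0, 0, 0],
    [-1, -0.05, 0, 0.03, 0, 0, 0],
    [-1, 0, 0, 0, 0, 0, 0],
  ],
)

```text
time: 4.58
eef_pos: [530.1, 151.4, 66.7]
orientation: [3.141, 0.614, -3.013]
wrist_force: [-0.1, 0.6, -0.2]
width: -0.4
finger_force: 0.0
```

Run:
```python
from h import *
rep()
for x,z in ((-30,73),(-25,80),(-22,88)): go(x,z,35)
```

```text
t 4.58 corner st [-39.2   0.7  73. ] tilt 35.2 d [ 0.576 -0.001 -0.817] F st [-0.04  0.57 -0.19] j [ 0.17 -0.48 -0.83  0.61 -0.02  0.03] w -0.4
turn [-0.0002  0.001  -0.0007] shift(after turn) [-0.101 -0.009  0.071] shift(now axes) [-0.1   -0.009  0.071]
turn [-0.0002  0.001  -0.0007] shift(after turn) [-0.209 -0.009  0.032] shift(now axes) [-0.209 -0.009  0.033]
turn [-0.0002  0.001  -0.0007] shift(after turn) [-0.303 -0.009 -0.032] shift(now axes) [-0.303 -0.009 -0.031]
```

Emit:
servo_tool(
  increments=[
    [-1, -0.05, -0.009, 0.04, 0, 0, 0],
    [-1, -0.06, 0, 0.04, 0, 0, 0],
    [-1, -0.05, 0, -0.02, 0, 0, 0],
    [-1, -0.05, 0, -0.02, 0, 0, 0],
    [-1, -0.05, 0, -0.03, 0, 0, 0],
    [-1, 0, 0, 0, 0, 0, 0],
  ],
)

```text
time: 5.32
eef_pos: [546.2, 152.8, 77.3]
orientation: [3.141, 0.614, -3.013]
wrist_force: [-0.1, 0.8, -0.3]
width: 0.3
finger_force: 0.2
```

Run:
```python
from h import *
rep()
for x,z in ((-22,92),(-18,88),(-10,86),(8,84)): go(x,z,35)
s=bot.snapshot("side");a=s["img"];b=bot.snapshot("scene");c=b["img"]
o=np.zeros((400,800,3),np.uint8)
o[:,:400]=cv2.resize(a[180:260,190:270],(400,400),interpolation=2);o[:,400:]=cv2.resize(c[150:230,260:340],(400,400),interpolation=2);cv2.imwrite("pics/b.png",o)
```

```text
t 5.33 corner st [-23.1  -0.   83.6] tilt 35.2 d [ 0.576 -0.001 -0.817] F st [-0.01  0.84 -0.27] j [ 0.17 -0.44 -0.78  0.62 -0.02  0.03] w 0.3
turn [-0.0002  0.001  -0.0007] shift(after turn) [-0.076 -0.    -0.084] shift(now axes) [-0.076  0.    -0.084]
turn [-0.0002  0.001  -0.0007] shift(after turn) [-0.089 -0.    -0.01 ] shift(now axes) [-0.089  0.    -0.009]
turn [-0.0002  0.001  -0.0007] shift(after turn) [-0.161 -0.     0.073] shift(now axes) [-0.161  0.     0.074]
turn [-0.0002  0.001  -0.0007] shift(after turn) [-0.343 -0.     0.233] shift(now axes) [-0.342  0.001  0.234]
```

View pics/b.png

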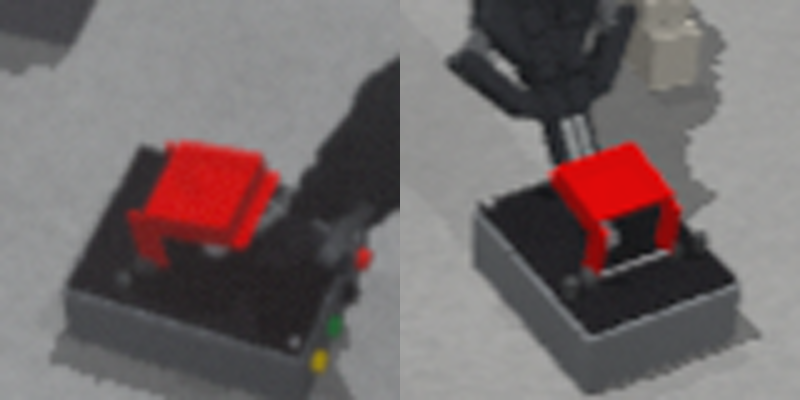

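The guard looks slightly raised, with the finger below it at about (300,230) px in the left crop. I can get the guard's angle from the slope of its top in the depth image.

```bash
cat >> h.py <<'E'
def guard():
    for n in ("scene","side"):
        s=bot.snapshot(n);X=cloud(s);hsv=cv2.cvtColor(s["img"],cv2.COLOR_BGR2HSV).astype(int);H,S,V=[hsv[...,i] for i in range(3)]
        Q=(X-C)@Rs
        m=((H<8)|(H>172))&(S>110)&(abs(Q[...,0])<75)&(abs(Q[...,1])<22)&(Q[...,2]>85)
        m=cv2.erode(m.astype(np.uint8),np.ones((3,3)))>0
        P=Q[m]
        for _ in range(6):
            c=np.polyfit(P[:,0],P[:,2],1);r=P[:,2]-np.polyval(c,P[:,0]);P=P[abs(r)<max(3,np.std(r)*1.5)]
        # white ball
        w=(S<60)&(V>140)&(abs(Q[...,0])<35)&(abs(Q[...,1])<20)&(Q[...,2]>70)
        print(n,"guard",round(float(-np.arctan(c[0])),3),"x",P[:,0].min().round(0),P[:,0].max().round(0),len(P),"ball",w.sum(),np.median(Q[w],0).round(1) if w.any() else None)
E
python3 -c "
from h import *
guard()"
```

```text
scene guard 0.111 x -17.0 26.0 77 ball 1 [-33.6  -6.5 107.3]
side guard 0.143 x -21.0 25.0 141 ball 0 None
```

Emit:
servo_tool(
  increments=[
    [-1, -0.04, 0, -0.04, 0, 0, 0],
    [-1, -0.04, 0, -0.04, 0, 0, 0],
    [-1, 0, 0, 0, 0, 0, 0],
  ],
)

```text
time: 5.9
eef_pos: [547.7, 153.0, 85.8]
orientation: [3.141, 0.614, -3.013]
wrist_force: [-0.2, -0.5, 0.8]
width: -0.0
finger_force: 0.2
```

```bash
python3 -c "
from h import *
rep();guard()
for x,z in ((-18,88),(-10,86),(8,84)): go(x,z,30);go(x,z,35)"
```

```text
t 5.9 corner st [-21.5  -0.   92.2] tilt 35.2 d [ 0.576 -0.001 -0.817] F st [-0.3  -0.48  0.75] j [ 0.17 -0.44 -0.77  0.63 -0.02  0.03] w -0.0
scene guard 0.208 x -14.0 30.0 103 ball 1 [-28.6   5.1  99.1]
side guard 0.224 x -14.0 30.0 119 ball 0 None
turn [-0.0002  0.0285 -0.0007] shift(after turn) [-0.024 -0.     0.053] shift(now axes) [-0.019  0.     0.055]
turn [-0.0002  0.0007 -0.0007] shift(after turn) [-0.019 -0.     0.067] shift(now axes) [-0.019  0.     0.067]
turn [-0.0002  0.0285 -0.0007] shift(after turn) [-0.103 -0.     0.129] shift(now axes) [-0.091  0.     0.138]
turn [-0.0002  0.0007 -0.0007] shift(after turn) [-0.091 -0.     0.15 ] shift(now axes) [-0.09   0.     0.151]
turn [-0.0002  0.0285 -0.0007] shift(after turn) [-0.297 -0.     0.272] shift(now axes) [-0.272  0.001  0.298]
turn [-0.0002  0.0007 -0.0007] shift(after turn) [-0.272 -0.     0.31 ] shift(now axes) [-0.271  0.001  0.311]
```

Emit:
servo_tool(
  increments=[
    [-1, -0.04, 0, -0.013, 0, 0, 0],
    [-1, -0.035, 0, -0.012, 0, 0, 0],
    [-1, 0.045, 0, 0.033, 0, 0, 0],
    [-1, 0.045, 0, 0.033, 0, 0, 0],
    [-1, 0.046, 0, 0.034, 0, 0, 0],
    [-1, -0.032, 0, 0.024, 0, 0, 0],
    [-1, -0.032, 0, 0.024, 0, 0, 0],
    [-1, -0.032, 0, 0.024, 0, 0, 0],
    [-1, -0.032, 0, 0.024, 0, 0, 0],
    [-1, -0.032, 0, 0.024, 0, 0, 0],
  ],
)

```text
time: 7.25
eef_pos: [561.8, 154.8, 77.2]
orientation: [3.141, 0.613, -3.013]
wrist_force: [-2.7, -0.5, 1.2]
width: -0.3
finger_force: 0.8
```

```bash
python3 -c "
from h import *
rep();guard()
for x,z in ((0,84),(8,84)): go(x,z,30);go(x,z,35)"
```

```text
t 7.25 corner st [-7.4 -0.  83.5] tilt 35.1 d [ 0.575 -0.001 -0.818] F st [-2.75 -0.18  1.22] j [ 0.16 -0.39 -0.75  0.6  -0.02  0.03] w -0.3
scene guard 0.372 x -6.0 33.0 102 ball 2 [-27.2  -3.4 108.7]
side guard 0.336 x -8.0 33.0 127 ball 0 None
turn [-0.0002  0.0284 -0.0007] shift(after turn) [-0.089  0.     0.029] shift(now axes) [-0.086  0.001  0.037]
turn [-0.0002  0.0006 -0.0007] shift(after turn) [-0.086  0.     0.049] shift(now axes) [-0.085  0.001  0.049]
turn [-0.0002  0.0284 -0.0007] shift(after turn) [-0.181  0.     0.082] shift(now axes) [-0.173  0.001  0.098]
turn [-0.0002  0.0006 -0.0007] shift(after turn) [-0.173  0.     0.11 ] shift(now axes) [-0.173  0.001  0.111]
```

Emit:
servo_tool(
  increments=[
    [-1, -0.03, 0, 0.018, 0, 0, 0],
    [-1, -0.03, 0, 0.018, 0, 0, 0],
    [-1, -0.03, 0, 0.018, 0, 0, 0],
    [-1, -0.025, 0, 0.016, 0, 0, 0],
    [-1, 0, 0, 0, 0, 0, 0],
  ],
)

```text
time: 7.98
eef_pos: [571.6, 156.1, 77.6]
orientation: [3.141, 0.613, -3.013]
wrist_force: [-0.4, 0.6, 0.7]
width: -0.0
finger_force: 0.2
```

```bash
python3 -c "
from h import *
rep();guard()
b=bot.snapshot('scene');c=b['img'];cv2.imwrite('pics/c.png',cv2.resize(c[160:230,265:335],(560,560),interpolation=2))"
```

```text
t 7.97 corner st [ 2.5 -0.1 83.9] tilt 35.1 d [ 0.575 -0.001 -0.818] F st [-0.35  0.68  0.72] j [ 0.16 -0.36 -0.72  0.59 -0.02  0.03] w -0.0
scene guard 0.429 x -1.0 40.0 108 ball 1 [-17.5  -2.3 109.2]
side guard 0.405 x -2.0 39.0 102 ball 0 None
```

View pics/c.png

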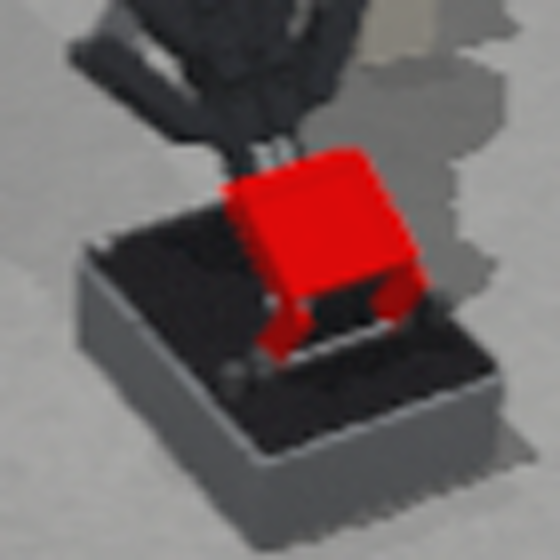

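The guard rests raised on the finger at about (330,220) px and the finger runs in under it. I push on until the toggle's stop can be felt.

Emit:
servo_tool(
  increments=[
    [-1, -0.022, 0, 0.016, 0, 0, 0],
    [-1, -0.022, 0, 0.016, 0, 0, 0],
    [-1, -0.022, 0, 0.016, 0, 0, 0],
    [-1, 0, 0, 0, 0, 0, 0],
  ],
)

```text
time: 8.62
eef_pos: [577.1, 156.8, 77.0]
orientation: [3.141, 0.611, -3.013]
wrist_force: [-3.4, -0.5, 0.1]
width: -0.0
finger_force: 1.6
```

```bash
python3 -c "
from h import *
rep();guard()"
```

```text
t 8.62 corner st [ 8.1 -0.1 83.3] tilt 35.0 d [ 0.574 -0.001 -0.819] F st [-3.41 -0.09  0.08] j [ 0.16 -0.34 -0.71  0.59 -0.02  0.03] w -0.0
scene guard 0.515 x 4.0 41.0 111 ball 0 None
side guard 0.511 x 2.0 42.0 104 ball 0 None
```

Emit:
servo_tool(
  increments=[
    [-1, -0.022, 0, 0.016, 0, 0, 0],
    [-1, 0, 0, 0, 0, 0, 0],
  ],
)

```text
time: 8.98
eef_pos: [577.7, 156.9, 76.5]
orientation: [3.141, 0.608, -3.013]
wrist_force: [-14.1, -1.9, 6.9]
width: 0.0
finger_force: 7.5
```

```bash
python3 -c "
from h import *
rep()"
```

```text
t 8.97 corner st [ 8.7 -0.1 82.8] tilt 34.9 d [ 0.572 -0.001 -0.821] F st [-14.24  -0.08   6.91] j [ 0.16 -0.33 -0.71  0.59 -0.02  0.03] w 0.0
```

The stop is reached: the force rose sharply to 14 N. I draw the finger back out, staying low under the lip.

Emit:
servo_tool(
  increments=[
    [-1, 0.08, 0, -0.045, 0, 0, 0],
    [-1, 0.09, 0, -0.03, 0, 0, 0],
    [-1, 0.09, 0, -0.03, 0, 0, 0],
    [-1, 0.09, 0, -0.03, 0, 0, 0],
    [-1, 0.09, 0, -0.03, 0, 0, 0],
    [-1, 0.08, 0, -0.03, 0, 0, 0],
    [-1, 0.05, 0, -0.035, 0, 0, 0],
    [-1, 0.09, 0, -0.063, 0, 0, 0],
    [-1, 0.09, 0, -0.063, 0, 0, 0],
    [-1, 0.09, 0, -0.063, 0, 0, 0],
  ],
)

```text
time: 10.22
eef_pos: [509.9, 148.1, 67.1]
orientation: [3.141, 0.613, -3.013]
wrist_force: [0.2, -0.3, 0.0]
width: 0.4
finger_force: 0.0
```

```bash
python3 -c "
from h import *
rep();guard()"
```

```text
t 10.22 corner st [-59.6   0.1  73.4] tilt 35.1 d [ 0.575 -0.001 -0.818] F st [ 0.18 -0.29  0.01] j [ 0.17 -0.56 -0.87  0.64 -0.02  0.03] w 0.4
scene guard 0.025 x -22.0 17.0 83 ball 0 None
side guard -0.0 x -26.0 18.0 141 ball 0 None
```

Emit:
servo_tool(
  increments=[
    [-1, 0.2, 0, -0.2, 0, 0, 0],
    [-1, 0.05, 0, -0.3, 0, 0, 0],
    [-1, -0.1, 0, -0.4, 0, 0, 0],
    [-1, -0.1, 0, -0.4, 0, 0, 0],
    [-1, -0.1, 0, -0.3, 0, 0, 0],
    [-1, 0, 0, 0, 0, 0, 0],
  ],
)

```text
time: 11.08
eef_pos: [446.7, 139.9, 171.1]
orientation: [3.14, 0.619, -3.013]
wrist_force: [0.2, 0.4, -0.4]
width: -0.0
finger_force: 0.0
```

Run:
```python
from h import *
rep();guard()
a=dict(np.load("scene0.npz"))["img"];b=bot.snapshot("scene")["img"]
cv2.imwrite("pics/d.png",np.hstack([cv2.resize(i[165:225,270:330],(400,400),interpolation=cv2.INTER_CUBIC) for i in (a,b)]))
```

```text
t 11.07 corner st [-123.5    0.2  177.5] tilt 35.5 d [ 0.58  -0.    -0.814] F st [ 0.28  0.4  -0.4 ] j [ 0.18 -0.83 -0.81  0.98 -0.03  0.04] w -0.0
scene guard -0.008 x -22.0 20.0 83 ball 0 None
side guard 0.001 x -25.0 18.0 140 ball 0 None
```

View pics/d.png

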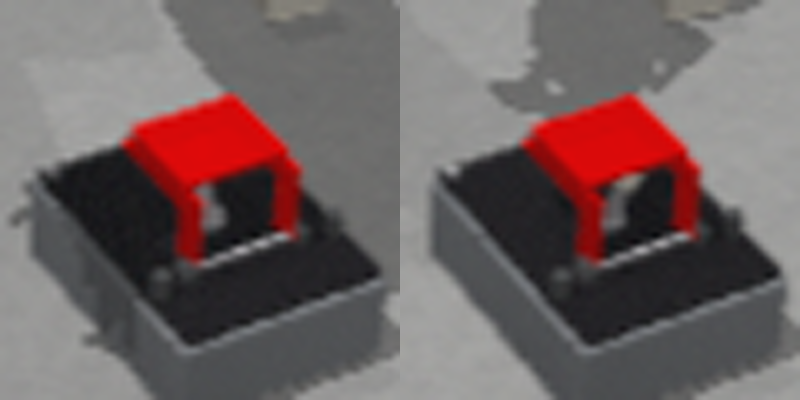

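Before (left), the stem leans to the upper left with its ball hidden. Now (right), it leans towards the hinge with the ball visible at about (628,182) px, and the guard is shut. I hand in the job.

```bash
python3 -c "
from cell import bot
print(bot.close_job())"
```

```text
the job is handed in; nothing more can be done
None
```

The motor supply toggle is flipped fully over to its stop (the push rose to 14 N there), the red guard is shut over it, the robot is clear of everything, and the job was handed in at about 11 s.

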